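# Park the pipe offcut at the top of the sloping gutter

### The arm

A 6-joint arm with a two-finger parallel gripper is mounted at the origin on the work surface. World frame = base frame: x ahead of the robot, y to its left, z up, the work surface at z = 0. Lengths are in m, angles in degrees, forces in N, time in s.
With the tool pointing down it reaches from about 0.375 to 0.9 m from the base axis. Payload 3.1 kg.
Tool frame: the origin (TCP) lies on the centre line of the jaws, within the pads' length; the fingertips stand 25 mm ahead of it and the grasp point (between the pads) lies 6 mm ahead of it; z points along the fingers, y is the line along which they close (so a half turn about z gives the same grasp; the last joint's range is limited). The gripper opens to 87 mm and grips with 3 to 60 N. Pads are 19 mm wide; open, the fingers measure 117 mm over their backs; the gripper's body (75 mm by 190 mm) begins 51 mm behind the grasp point.
Start: joints at [54.46, 30.224, 82.088, -0, 67.689, -10.227], TCP at [0.267, 0.565, 0.248] pointing down, gripper open.
Joint ranges: [-176.69, 176.69], [-43.24, 126.21], [12.49, 139.97], [-82, 262], [0, 151.66], [-163.58, 163.58]. Speed limits (degrees/s): [159.86, 159.86, 180, 180, 180, 180].

### API

Orientations are given as a 3x3 rotation matrix whose columns are the frame's x, y, z axes.
In Python, from rig import bot, cams, models gives the robot as it stands. The module is installed in compiled form; this text tells all that it offers.
- The arm moves only by the shell command python3 -m handwheel 'ROWS' [OPENING]. ROWS is JSON, a list of rows, each a list of 6 numbers: the shift along the world's x, y, z each as a share of 1 m, from -1 to 1, then the turn, a rotation vector about the world's x, y, z each as a share of 2 rad, from -1 to 1. In form: [[dx, dy, dz, wx, wy, wz], ...]. A call has exactly 8 rows; each row is the pose to reach, as a shift and turn from the pose commanded when the call began; what a row does not reach only later rows make up. A row lasts 1/12 s, in which the tool goes at most 41.7 mm and 7.16 degrees, less where a joint would pass 70% of its speed; a pose out of reach is approached as far as the arm can. A call with a number of a shift or a turn outside -1 to 1 is refused whole. A call with a gripper value outside its range is refused whole. OPENING is the opening, from -1 (shut) to 1 (fully open), so that 0 is half open, set as the call begins (- or left out, the last holds). The fingers move at their own pace and stop on an object; the grip force is fixed at half the most. Time passes only in rows, so rows that repeat a pose let the fingers close, or fill a call up. It gives the time, the measured TCP pose, the force, the opening and the grip force at its end, in the units of the state.
- bot.read_state(): the state, without advancing time (a new reading comes with each control period).
- cams.capture(name): name is "scene" or "top" or "wrist"; returns (picture, depth): 480x640x3 uint8, blue, green, red; 480x640 float32, m along the optical axis (not along the pixel's ray), 0 where there is no reading.
- cams.calibration(name): a dict with "mtx" (3x3 intrinsics, pixels), "R" (3x3) and "t" (3): a world point X has camera coordinates R X + t; the wrist camera has in their place "tool_from_camera" (4x4, takes a point from camera to tool coordinates, whose origin is the TCP and whose axes are the flange's). Camera axes: x right, y down, z forward; pixel columns grow to the right and rows downward; lengths in m; the calibration is good to about 2 mm. A picture is of the moment at which its call begins: read the wrist's pose just before it. calibration takes no time and is no camera call.
- bot.hand_in(): hands the job in; it is judged then, once.
Trained networks look in the newest picture that a camera, given by its name, has taken for a name from the list of things; names that differ only in an ending like _2 or _b are one class to them, and where a whole thing is asked for, a point or a joint stands for the part that bears it (a point fixed in the world has none). Each returns a list of dicts, best first, with "conf" (0 to 1); they miss things now and then, are a little off and sometimes report something else, mostly with a low value. They report only what shows in the picture. A call takes as long as a camera call. They do not tell look-alikes from the thing itself.
- models.spot_in(query, camera): "position" ([column, row] in pixels, amid what is visible of it).
- models.tip_of(query, camera): "position" ([column, row] in pixels: a listed point, or the origin of a listed thing).
The state is a dict: "time_s": time; "joint_positions": joint angles; "qvel": joint speeds; "tau": joint torques, N m; "position": TCP position; "tcp_rot": TCP orientation; "force": force on the tool from outside, world axes, zero at the start; "moment": the same for the moment, N m; "opening": opening from 0.0 (shut) to 1.0 (fully open); "grasp_force": force on a finger pad.
Only numpy, scipy, OpenCV 4.12 (cv2) and the standard library are available. Lean on these libraries where they do the work, as an engineer would, in place of code of your own. Each camera call takes 0.05 s, during which the arm holds its last target. There are 200 camera calls.

### The job

Push the plain pipe offcut with the fingertips up its lane of the sloping gutter, over the low rib, until it lies in the pocket against the end stop and does not roll back when you let go. Push it steadily, keep it down in its lane all the way (no lifting, carrying or flicking), and leave the flanged spool in the other lane and the things around alone.

Things in the scene. Friction and masses are not known exactly. Their poses are not given: they have to be found in the camera images.
- pipe: Plain steel pipe offcut lying across its lane: hollow, 50 mm outside diameter, 60 mm long, same diameter all along, about 0.2 kg. Origin at its centre, on its axis; its y axis runs along the pipe (across the lane). x and z turn with it as it rolls. At the start it rests against the low lip of one of the two lanes, its centre at about x = 50 mm of the deck frame; which lane varies.
- spool: Flanged spool, bystander in the other lane: bare aluminium, 60 mm long, two 50 mm flanges 12 mm thick with a 30 mm waist between, about 0.2 kg. Origin at its centre, y along its axis. It rests against the low lip and must stay there.
- deck: Floor of the fixed two-lane aluminium gutter, 235 mm long, sloping up 7 degrees. Origin on the floor surface at its low end, midway between lanes, 24 mm above the table; x uphill along the lanes, y across, z square off the floor. Lane centres at y = +35 and -35 mm, each 64 mm wide inside; walls 6 mm thick, 14 mm high at y = -70, 0, +70 mm. The low end is open above the lip.
- lip (a point): Top of the low lip across both lanes, at its uphill face, midway between lanes: x = 30 mm, 10 mm above the deck floor (lip 6 mm thick). A fingertip at 14 to 24 mm above the floor passes over it from the low end to get behind the pipe. A pipe let go lower than the rib rolls back to it.
- rib (a point): Crest of the round steel rib across both lanes, midway between lanes: x = 184 mm in the deck frame, 3 mm above the floor. The pipe must be pushed over it; this takes only a few newtons as gutter and pipe are smooth and slightly oiled.
- stop (a point): Top edge of the end stop's face, midway between lanes: x = 225 mm in the deck frame, 34 mm above the floor. A pipe in the pocket between rib and stop has its centre at x = 198 to 200 mm, z = 25 mm of the deck frame.
- carton: Small cardboard carton, bystander, 90 x 120 x 80 mm high, origin at the centre of its underside, off to the left of the gutter.
- jar: Closed jar, bystander, 64 mm diameter, 90 mm high, origin at the centre of its underside, off to the right.
- driver: Screwdriver lying on the table, bystander, off to the right; origin under its middle, x along it from handle to tip.
Not all that is in view belongs to the job. What is shaped like the pipe but green or red is not meant.

How it is judged (in metres and radians):
On the way, in this order (a step that is already met when the one before it is completed fails the run):
1. the fingers push the pipe up past the middle of its lane (x of pipe in the frame of deck between 0.12 and 0.19 m and contact force between the fingers and pipe above 0.05 N), for 0.05 s.
2. the pipe is over the rib, in the pocket at the end stop (x of pipe in the frame of deck between 0.194 and 0.206 m and y of pipe in the frame of deck between -0.045 and 0.045 m and z of pipe in the frame of deck between 0.02 and 0.029 m), for 0.2 s.
At the end, for the whole second after the job is handed in: The pipe lies at rest in the pocket between rib and end stop of its lane (centre at x 194 to 206 mm, z 20 to 29 mm of the deck frame), and the spool is within 12 mm of its start (all of step 2 and linear speed of pipe below 0.02 m/s and distance of spool from where it was at the start of the episode below 0.012 m); the robot touches nothing.
It fails at once if the pipe is lifted off the gutter floor (centre more than 38 mm above it) instead of being pushed over the rib (28 mm) (z of pipe in the frame of deck above 0.038 m).
It fails at once if the pipe is flicked (faster than 0.6 m/s) (linear speed of pipe above 0.6 m/s).
It fails at once if the spool is moved more than 12 mm (distance of spool from where it was at the start of the episode above 0.012 m).
It fails at once if the carton, jar or screwdriver is moved more than 20 mm (distance of any of carton, jar, driver from where it was at the start of the episode above 0.02 m).
It also fails if it takes over 38 s, if anything falls off the work surface, if the arm or the gripper's body presses on something with over 40 N, if the wrist force passes 120 N, or if a joint passes its speed limit or range.

## Working session

There is one attempt and no reset: what is moved stays moved. The work goes in short steps, Python scripts to look and compute and a shell command to move; the robot and the scene stay as the last step left them, time stands still between calls to the robot, and variables do not carry over. Pictures are saved under pics/ and viewed, at most 10 in all, crops included, and the job is handed in when it is done.

```bash
mkdir -p pics; cat > h.py <<'E'
import numpy as np, cv2
from rig import bot, cams, models
def proj(n,X):
    c=cams.calibration(n); p=c["mtx"]@(c["R"]@np.array(X)+c["t"]); return p[:2]/p[2]
def cloud(n,depth):
    c=cams.calibration(n); v,u=np.mgrid[0:480,0:640]
    P=np.stack([u*depth,v*depth,depth],-1).reshape(-1,3)@np.linalg.inv(c["mtx"]).T
    return ((P-c["t"])@c["R"]).reshape(480,640,3)
E
python3 - <<'E'
from h import *
for n in ["scene","top"]:
    p,d=cams.capture(n); cv2.imwrite(f"pics/{n}.png",p); W=cloud(n,d); np.save(n+".npy",W)
    for q in ["pipe","spool","deck","lip","rib","stop","carton","jar","driver"]:
        for m in ([models.tip_of] if q in("lip","rib","stop") else [models.spot_in]):
            for r in m(q,n)[:3]:
                u,v=r["position"]; print(n,q,round(r["conf"],2),int(u),int(v),W[int(v),int(u)].round(3))
print(bot.read_state())
E
```

```text
scene pipe 0.95 235 336 [ 0.519 -0.324  0.037]
scene pipe 0.93 293 288 [ 0.53  -0.156  0.078]
scene pipe 0.62 232 256 [ 0.312 -0.171  0.05 ]
scene spool 0.91 302 264 [ 0.48  -0.08   0.072]
scene deck 0.94 338 289 [ 0.584 -0.058  0.043]
scene lip 0.7 288 281 [ 0.501 -0.146  0.074]
scene rib 0.87 352 290 [ 0.614 -0.041  0.048]
scene stop 0.92 364 279 [0.611 0.005 0.052]
scene carton 0.75 437 202 [0.57  0.353 0.083]
scene jar 0.84 222 378 [ 0.614 -0.427  0.075]
scene driver 0.96 150 331 [ 0.359 -0.447  0.024]
scene driver 0.54 437 200 [0.561 0.367 0.077]
top pipe 0.89 378 302 [ 0.308 -0.153  0.046]
top pipe 0.77 450 280 [ 0.36  -0.338  0.05 ]
top pipe 0.63 374 220 [ 0.512 -0.147  0.08 ]
top spool 0.87 350 234 [ 0.479 -0.085  0.07 ]
top deck 0.65 339 199 [ 0.574 -0.06   0.058]
top lip 0.86 361 235 [ 0.476 -0.113  0.069]
top lip 0.33 329 191 [ 0.599 -0.035  0.049]
top rib 0.92 329 188 [ 0.607 -0.035  0.049]
top stop 0.75 323 171 [ 0.642 -0.019  0.085]
top stop 0.74 165 218 [0.526 0.383 0.077]
top carton 0.92 161 217 [0.529 0.393 0.077]
top jar 0.95 469 193 [ 0.576 -0.389  0.095]
top driver 0.8 486 287 [ 0.343 -0.438  0.019]
{'time_s': 1.0, 'joint_positions': array([ 5.44620276e+01,  3.02230442e+01,  8.20886016e+01, -1.93987826e-03,
        6.76890335e+01, -1.02288245e+01]), 'qvel': array([-0.01118567,  0.02569777, -0.01572468, -0.15049382,  0.04284277,
        0.02088745]), 'tau': array([ 4.49077816e-04, -4.40025008e+01, -1.76988369e+01,  6.34092162e-02,
        5.03128103e-02, -1.58439627e-05]), 'position': array([0.26716677, 0.56498455, 0.24754832]), 'tcp_rot': array([[-9.04019801e-01,  4.27490584e-01,  1.85973887e-05],
       [ 4.27490583e-01,  9.04019801e-01, -2.78530049e-05],
       [-2.87193050e-05, -1.72294594e-05, -9.99999999e-01]]), 'force': array([-0.44087454, -0.61887174, -0.37891766]), 'moment': array([ 0.03183088, -0.02635553,  0.04723664]), 'grasp_force': 0.0, 'opening': 0.999207120541391}
```

View pics/scene.png

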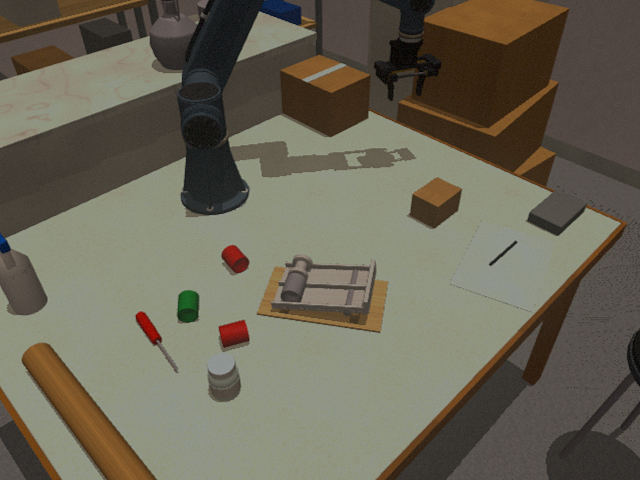

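View pics/top.png

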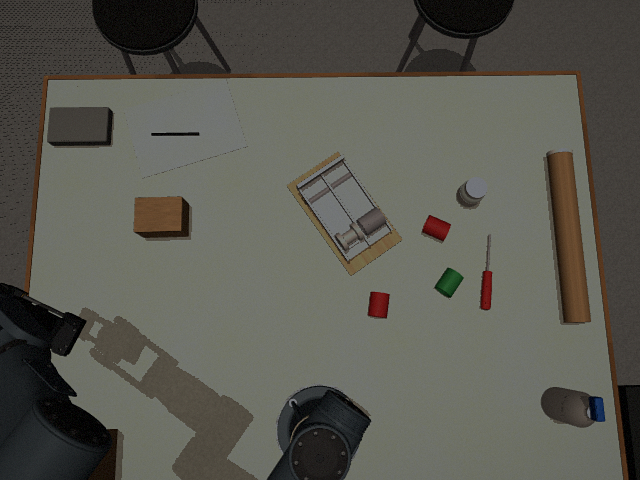

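Candidates in the scene picture are red (235,258), red (234,333), green (188,306) and the grey plain cylinder in the gutter (294,286). Only the grey one fits, since it is bare steel, the same diameter all along, and lies in a lane. The spool (300,265) is in the other lane. Next I'll fit the gutter's pose to the depth and confirm in an enlarged crop.

```bash
cat > fit.py <<'E'
from h import *
from scipy.optimize import minimize
a=np.radians(7)
def frame(p):
    c,s=np.cos(p[2]),np.sin(p[2])
    R=np.array([[c,-s,0],[s,c,0],[0,0,1]])@np.array([[np.cos(a),0,-np.sin(a)],[0,1,0],[np.sin(a),0,np.cos(a)]])
    return R,np.array([p[0],p[1],.024])
def height(x,y):
    h=np.zeros_like(x)
    h[(x>.024)&(x<.030)]=.010
    for w in(-.07,0,.07): h[abs(y-w)<.003]=.014
    h[(x>.225)&(x<.235)]=.034
    return h
if __name__=="__main__":
    p0=np.array([.45,-.128,np.radians(30.8)]); out=[]
    for n in ["top","scene"]:
        W=np.load(n+".npy").reshape(-1,3)
        W=W[(abs(W[:,0]-.56)<.2)&(abs(W[:,1]+.08)<.2)&(W[:,2]>.03)]
        def cost(p):
            R,t=frame(p); L=(W-t)@R; x,y,z=L.T
            m=~((x>.015)&(x<.085))
            ins=(x>0)&(x<.235)&(abs(y)<.073)
            e=np.where(ins,abs(z-height(x,y)),.02)
            return np.minimum(e,.02)[m].sum()/1000
        best=min((minimize(cost,p0+np.array([dx,dy,dw]),method="Nelder-Mead",options=dict(initial_simplex=p0+np.array([dx,dy,dw])+np.array([[0,0,0],[.01,0,0],[0,.01,0],[0,0,.08]]))) for dx in(-.01,0,.01) for dy in(-.01,0,.01) for dw in(-.05,0,.05)),key=lambda r:r.fun)
        p=best.x; print(n,p[:2].round(4),np.degrees(p[2]).round(2),best.fun,len(W)); out.append(p)
        R,t=frame(p); L=(W-t)@R
        for nm,s in(("y-",-1),("y+",1)):
            q=L[(L[:,2]>.025)&(L[:,0]<.12)&(L[:,1]*s>.003)]; print(nm,len(q),q.min(0).round(3),q.max(0).round(3),np.median(q,0).round(3))
    p=np.mean(out,0); np.save("deck.npy",p); R,t=frame(p); print("mean",p)
    im=cv2.imread("pics/scene.png")
    K=5;x0,y0=250,245; cr=cv2.resize(im[y0:y0+90,x0:x0+150],None,fx=K,fy=K,interpolation=cv2.INTER_CUBIC)
    im2=cv2.imread("pics/top.png");u0,v0=280,145; cr2=cv2.resize(im2[v0:v0+135,u0:u0+130],None,fx=4,fy=4)
    for C,n,o,k in((cr,"scene",(x0,y0),K),(cr2,"top",(u0,v0),4)):
        for X in [(0,y,0) for y in(-.07,.07)]+[(.225,y,.034) for y in(-.07,0,.07)]+[(.184,y,.003) for y in(-.035,0,.035)]+[(.03,0,.01),(.05,-.035,.025),(.05,-.065,.025),(.05,-.005,.025)]:
            q=(proj(n,R@np.array(X)+t)-o+.5)*k; cv2.circle(C,tuple(int(i) for i in q),3,(0,255,0),-1)
    H=np.zeros((450+0,0,3))
    cv2.imwrite("pics/c1.png",cr); cv2.imwrite("pics/c2.png",cr2)
E
python3 fit.py
```

```text
top [ 0.4573 -0.1375] 33.93 0.011623898436486091 4694
y- 451 [ 0.025 -0.066  0.026] [ 0.074 -0.005  0.058] [ 0.05  -0.034  0.047]
y+ 368 [0.025 0.005 0.025] [0.074 0.065 0.056] [0.05  0.034 0.042]
scene [ 0.459  -0.1404] 34.19 0.016618492412500442 4478
y- 401 [ 0.025 -0.067  0.025] [ 0.075 -0.003  0.054] [ 0.057 -0.037  0.046]
y+ 332 [0.026 0.003 0.025] [0.075 0.069 0.055] [0.055 0.043 0.041]
mean [ 0.45816613 -0.13894805  0.59446925]
```

View pics/c1.png

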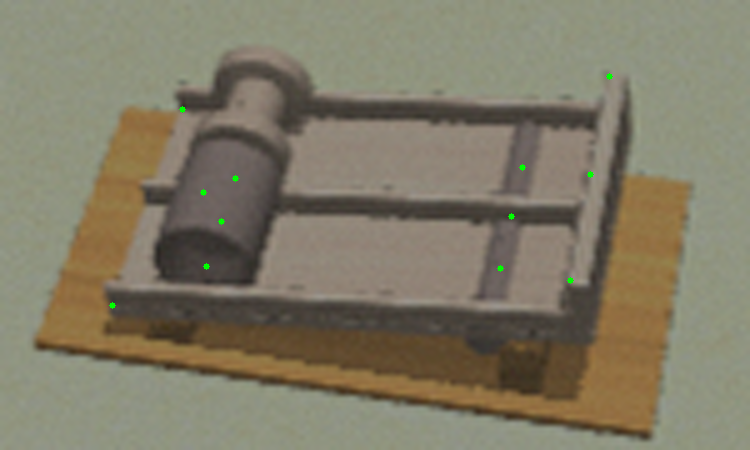

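View pics/c2.png

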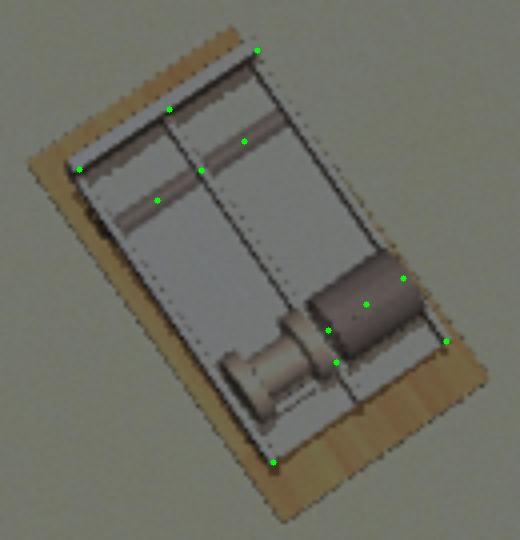

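The crop confirms it. The plain steel pipe lies in the right lane (deck y = -35) and the spool in the left lane, and the green model points sit on the gutter's edges. Next I'll work out the waypoints.

```bash
cat > wp.py <<'E'
from h import *
from fit import frame
from scipy.spatial.transform import Rotation as Ro
p=np.load("deck.npy"); R,t=frame(p)
def tcp(x,h): # centre of the tip at deck x, y=-35, h above floor; tool vertical
    return R@np.array([x,-.035,h])+t+[0,0,.025]
def show():
    s=bot.read_state(); P=s["position"]
    L=(P-[0,0,.025]-t)@R; T=s["tcp_rot"]
    print("t",s["time_s"],"tip in deck",L.round(4),"F",(s["force"]@R).round(2),"open",s["opening"])
    G=np.column_stack([-np.r_[R[:2,0],0]/np.hypot(*R[:2,0])*-1, -R[:,1],[0,0,-1]])
    print("turn share",(Ro.from_matrix(G@T.T).as_rotvec()/2).round(4))
    for x,h in((.0,.1),(.0,.019),(.1,.019),(.14,.019),(.164,.019),(.165,.019),(.1,.1)): print(x,h,tcp(x,h).round(4),"delta",(tcp(x,h)-P).round(4))
if __name__=="__main__":
    show(); print("uphill",R[:,0].round(4)); print(cams.calibration("wrist")["tool_from_camera"].round(3))
E
python3 wp.py
```

```text
t 1.0 tip in deck [0.2585 0.6901 0.1683] F [-0.75 -0.27 -0.29] open 0.999207120541391
turn share [ 0.     -0.     -1.0527]
0.0 0.1 [ 0.4677 -0.1748  0.1483] delta [ 0.2005 -0.7398 -0.0993]
0.0 0.019 [ 0.4759 -0.1692  0.0679] delta [ 0.2087 -0.7342 -0.1797]
0.1 0.019 [ 0.5581 -0.1137  0.08  ] delta [ 0.2909 -0.6786 -0.1675]
0.14 0.019 [ 0.591  -0.0914  0.0849] delta [ 0.3238 -0.6564 -0.1626]
0.164 0.019 [ 0.6107 -0.0781  0.0878] delta [ 0.3435 -0.6431 -0.1597]
0.165 0.019 [ 0.6115 -0.0775  0.088 ] delta [ 0.3444 -0.6425 -0.1596]
0.1 0.1 [ 0.5499 -0.1192  0.1604] delta [ 0.2827 -0.6842 -0.0871]
uphill [0.8223 0.5559 0.1219]
[[-0.    -0.967 -0.256  0.07 ]
 [ 1.    -0.     0.    -0.   ]
 [-0.    -0.256  0.967 -0.137]
 [ 0.     0.     0.     1.   ]]
```

```bash
python3 -m handwheel '[[0.025,-0.025,0,0,0,-0.05],[0.05,-0.055,0,0,0,-0.1],[0.075,-0.085,0,0,0,-0.15],[0.1,-0.115,0,0,0,-0.2],[0.12,-0.145,0,0,0,-0.25],[0.14,-0.175,0,0,0,-0.3],[0.16,-0.205,0,0,0,-0.35],[0.18,-0.24,0,0,0,-0.4]]' -0.9
python3 -m handwheel '[[0.005,-0.035,0,0,0,-0.05],[0.01,-0.07,0,0,0,-0.1],[0.015,-0.105,0,0,0,-0.15],[0.02,-0.14,0,0,0,-0.2],[0.02,-0.175,0,0,0,-0.25],[0.02,-0.21,0,0,0,-0.3],[0.02,-0.245,0,0,0,-0.35],[0.02,-0.28,0,0,0,-0.4]]'
python3 -m handwheel '[[0,-0.035,-0.01,0,0,-0.05],[0,-0.07,-0.02,0,0,-0.1],[0,-0.105,-0.04,0,0,-0.15],[0,-0.14,-0.06,0,0,-0.2],[0,-0.175,-0.07,0,0,-0.253],[0,-0.2,-0.08,0,0,-0.253],[0,-0.22,-0.09,0,0,-0.253],[0,-0.22,-0.099,0,0,-0.253]]'
python3 wp.py
```

```text
time_s: 1.67
position: [0.4482, 0.324, 0.2478]
tcp_rot: [[-0.319, 0.948, 0.001], [0.948, 0.319, 0.001], [0.001, 0.001, -1.0]]
force: [0.9, 0.1, -0.1]
opening: 0.478
grasp_force: 0.0
time_s: 2.33
position: [0.4671, 0.0433, 0.2478]
tcp_rot: [[0.458, 0.889, 0.001], [0.889, -0.458, -0.0], [0.0, 0.001, -1.0]]
force: [0.2, -0.0, 0.8]
opening: 0.055
grasp_force: 0.0
time_s: 3.0
position: [0.4685, -0.1796, 0.1482]
tcp_rot: [[0.831, 0.556, 0.003], [0.556, -0.831, -0.003], [0.001, 0.004, -1.0]]
force: [1.3, -0.9, 0.6]
opening: 0.05
grasp_force: 0.0
t 3.0 tip in deck [-0.002  -0.0395  0.1002] F [ 0.59 -1.48  0.56] open 0.04972224148943964
turn share [0.0015 0.0016 0.0024]
0.0 0.1 [ 0.4677 -0.1748  0.1483] delta [-0.0009  0.0048  0.    ]
0.0 0.019 [ 0.4759 -0.1692  0.0679] delta [ 0.0073  0.0104 -0.0804]
0.1 0.019 [ 0.5581 -0.1137  0.08  ] delta [ 0.0895  0.0659 -0.0682]
0.14 0.019 [ 0.591  -0.0914  0.0849] delta [ 0.1224  0.0882 -0.0633]
0.164 0.019 [ 0.6107 -0.0781  0.0878] delta [ 0.1422  0.1015 -0.0604]
0.165 0.019 [ 0.6115 -0.0775  0.088 ] delta [ 0.143   0.1021 -0.0603]
0.1 0.1 [ 0.5499 -0.1192  0.1604] delta [0.0814 0.0604 0.0122]
uphill [0.8223 0.5559 0.1219]
[[-0.    -0.967 -0.254  0.069]
 [ 1.    -0.     0.001 -0.001]
 [-0.001 -0.254  0.967 -0.137]
 [ 0.     0.     0.     1.   ]]
```

```bash
python3 -m handwheel '[[0.002,0.001,-0.015,0,0,0],[0.004,0.002,-0.03,0,0,0],[0.006,0.003,-0.045,0,0,0],[0.008,0.004,-0.06,0,0,0],[0.009,0.006,-0.07,0,0,0],[0.009,0.006,-0.08,0,0,0],[0.009,0.006,-0.08,0,0,0],[0.009,0.006,-0.08,0,0,0]]'
python3 wp.py | head -7
python3 - <<'E'
from h import *
a=cams.capture("wrist")[0]; b=cams.capture("scene")[0][235:355,240:400]
cv2.imwrite("pics/w1.png",np.hstack([cv2.resize(a,(400,300)),cv2.resize(b,(400,300),interpolation=cv2.INTER_CUBIC)]))
E
```

```text
time_s: 3.67
position: [0.476, -0.1685, 0.0683]
tcp_rot: [[0.829, 0.56, -0.001], [0.56, -0.829, 0.001], [-0.0, -0.001, -1.0]]
force: [-0.6, 0.3, -0.1]
opening: 0.049
grasp_force: 0.0
t 3.6667 tip in deck [ 0.0006 -0.0345  0.0194] F [-0.29  0.58 -0.06] open 0.04890255729604462
turn share [-0.0003 -0.0004  0.0001]
0.0 0.1 [ 0.4677 -0.1748  0.1483] delta [-0.0083 -0.0062  0.08  ]
0.0 0.019 [ 0.4759 -0.1692  0.0679] delta [-0.0001 -0.0007 -0.0004]
0.1 0.019 [ 0.5581 -0.1137  0.08  ] delta [0.0821 0.0549 0.0118]
0.14 0.019 [ 0.591  -0.0914  0.0849] delta [0.115  0.0771 0.0166]
0.164 0.019 [ 0.6107 -0.0781  0.0878] delta [0.1347 0.0905 0.0196]
```

View pics/w1.png

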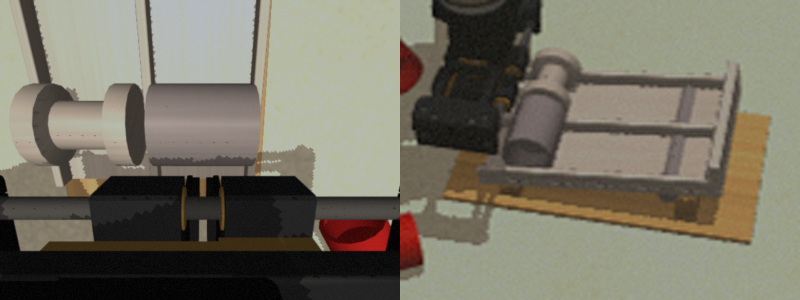

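The fingers (203,205) line up with the pipe's middle (203,125). Before passing the spool I'll check how low the wide dark knuckle blocks (92 to 315) reach.

```bash
python3 - <<'E'
from h import *
from fit import frame
p=np.load("deck.npy"); R,t=frame(p)
s=bot.read_state(); a,d=cams.capture("wrist"); c=cams.calibration("wrist")
v,u=np.mgrid[0:480,0:640]; P=np.stack([u*d,v*d,d],-1)@np.linalg.inv(c["mtx"]).T
T=c["tool_from_camera"]; L=P@T[:3,:3].T+T[:3,3]
D=(L@s["tcp_rot"].T+s["position"]-t)@R
for uu,vv in [(170,300),(170,350),(170,375),(280,300),(305,300),(307,330),(345,300),(345,330),(450,300),(450,350),(320,340),(170,270),(325,190),(210,200)]:
    print(uu,vv,"tool",L[vv,uu].round(3),"deck",D[vv,uu].round(3))
E
```

```text
170 300 tool [ 0.037 -0.033 -0.06 ] deck [ 0.048 -0.002  0.1  ]
170 350 tool [ 0.03  -0.031 -0.068] deck [ 0.042 -0.005  0.109]
170 375 tool [ 0.025 -0.031 -0.069] deck [ 0.037 -0.004  0.11 ]
280 300 tool [ 0.037 -0.01  -0.061] deck [ 0.048 -0.025  0.101]
305 300 tool [ 0.011 -0.008  0.003] deck [ 0.014 -0.027  0.041]
307 330 tool [ 0.03  -0.004 -0.06 ] deck [ 0.041 -0.031  0.101]
345 300 tool [0.01  0.007 0.003] deck [ 0.014 -0.043  0.04 ]
345 330 tool [ 0.03   0.004 -0.061] deck [ 0.041 -0.039  0.101]
450 300 tool [ 0.037  0.025 -0.061] deck [ 0.048 -0.061  0.101]
450 350 tool [ 0.03   0.023 -0.069] deck [ 0.042 -0.059  0.11 ]
320 340 tool [ 0.029 -0.002 -0.062] deck [ 0.04  -0.034  0.103]
170 270 tool [ 0.009 -0.075  0.044] deck [0.007 0.04  0.   ]
325 190 tool [ 0.054 -0.    -0.009] deck [ 0.058 -0.035  0.047]
210 200 tool [ 0.049 -0.042  0.003] deck [0.052 0.006 0.036]
```

The blocks stay 85 mm or more above the floor, well clear of the 50 mm spool. I'll push uphill in steady 5 mm rows.

```bash
python3 -m handwheel '[[0.004,0.003,0.001,0,0,0],[0.008,0.006,0.001,0,0,0],[0.012,0.008,0.002,0,0,0],[0.016,0.011,0.002,0,0,0],[0.021,0.014,0.003,0,0,0],[0.025,0.017,0.004,0,0,0],[0.029,0.019,0.004,0,0,0],[0.033,0.022,0.005,0,0,0]]'
python3 -m handwheel '[[0.004,0.003,0.001,0,0,0],[0.008,0.006,0.001,0,0,0],[0.012,0.008,0.002,0,0,0],[0.016,0.011,0.002,0,0,0],[0.021,0.014,0.003,0,0,0],[0.025,0.017,0.004,0,0,0],[0.029,0.019,0.004,0,0,0],[0.033,0.022,0.005,0,0,0]]'
python3 wp.py | head -7
python3 - <<'E'
from h import *
a=cams.capture("wrist")[0]; b=cams.capture("scene")[0][235:355,240:400]
cv2.imwrite("pics/w2.png",np.hstack([cv2.resize(a,(400,300)),cv2.resize(b,(400,300),interpolation=cv2.INTER_CUBIC)]))
E
```

```text
time_s: 4.48
position: [0.5096, -0.1467, 0.0735]
tcp_rot: [[0.829, 0.56, -0.0], [0.56, -0.829, 0.0], [-0.0, -0.0, -1.0]]
force: [-0.2, -0.3, 0.4]
opening: 0.052
grasp_force: 0.3
time_s: 5.15
position: [0.5426, -0.1248, 0.0785]
tcp_rot: [[0.829, 0.56, -0.0], [0.56, -0.829, -0.0], [-0.0, -0.0, -1.0]]
force: [-0.0, -0.6, 1.1]
opening: 0.052
grasp_force: 0.3
t 5.15 tip in deck [ 0.0809 -0.0356  0.0198] F [-0.2  -0.48  1.08] open 0.051622230242540514
turn share [ 0.     -0.0001  0.0003]
0.0 0.1 [ 0.4677 -0.1748  0.1483] delta [-0.0749 -0.05    0.0697]
0.0 0.019 [ 0.4759 -0.1692  0.0679] delta [-0.0667 -0.0444 -0.0107]
0.1 0.019 [ 0.5581 -0.1137  0.08  ] delta [0.0155 0.0112 0.0015]
0.14 0.019 [ 0.591  -0.0914  0.0849] delta [0.0484 0.0334 0.0064]
0.164 0.019 [ 0.6107 -0.0781  0.0878] delta [0.0681 0.0467 0.0093]
```

View pics/w2.png

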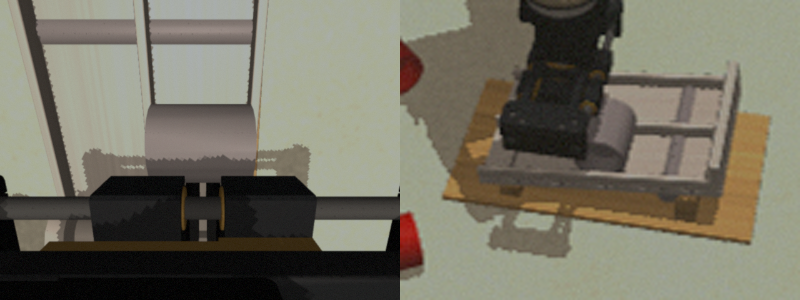

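The pipe is rolling square up its lane (200,140), the spool has stayed behind, and the forces are about 1 N. I'll carry on, slower over the rib.

```bash
python3 -m handwheel '[[0.004,0.003,0.001,0,0,0],[0.008,0.006,0.001,0,0,0],[0.012,0.008,0.002,0,0,0],[0.016,0.011,0.002,0,0,0],[0.021,0.014,0.003,0,0,0],[0.025,0.017,0.004,0,0,0],[0.029,0.019,0.004,0,0,0],[0.033,0.022,0.005,0,0,0]]'
python3 -m handwheel '[[0.003,0.002,0,0,0,0],[0.006,0.004,0.001,0,0,0],[0.009,0.006,0.001,0,0,0],[0.012,0.008,0.002,0,0,0],[0.015,0.01,0.002,0,0,0],[0.018,0.012,0.003,0,0,0],[0.021,0.014,0.003,0,0,0],[0.024,0.016,0.004,0,0,0]]'
python3 wp.py
```

```text
time_s: 5.92
position: [0.5756, -0.1028, 0.0835]
tcp_rot: [[0.829, 0.56, -0.0], [0.56, -0.829, -0.0], [-0.0, -0.0, -1.0]]
force: [-0.5, -0.0, 0.2]
opening: 0.047
grasp_force: 0.3
time_s: 6.58
position: [0.5999, -0.0867, 0.0875]
tcp_rot: [[0.829, 0.559, 0.001], [0.559, -0.829, 0.0], [0.001, 0.0, -1.0]]
force: [0.2, 0.0, -0.1]
opening: 0.049
grasp_force: 0.1
t 6.5833 tip in deck [ 0.1503 -0.0361  0.0204] F [ 0.16 -0.09 -0.09] open 0.04896953235345429
turn share [-0.0001  0.0005  0.0005]
0.0 0.1 [ 0.4677 -0.1748  0.1483] delta [-0.1322 -0.0881  0.0607]
0.0 0.019 [ 0.4759 -0.1692  0.0679] delta [-0.124  -0.0825 -0.0197]
0.1 0.019 [ 0.5581 -0.1137  0.08  ] delta [-0.0418 -0.0269 -0.0075]
0.14 0.019 [ 0.591  -0.0914  0.0849] delta [-0.0089 -0.0047 -0.0026]
0.164 0.019 [ 0.6107 -0.0781  0.0878] delta [0.0108 0.0086 0.0003]
0.165 0.019 [ 0.6115 -0.0775  0.088 ] delta [0.0116 0.0092 0.0004]
0.1 0.1 [ 0.5499 -0.1192  0.1604] delta [-0.05   -0.0325  0.0729]
uphill [0.8223 0.5559 0.1219]
[[-0.    -0.967 -0.254  0.069]
 [ 1.    -0.     0.001 -0.001]
 [-0.001 -0.254  0.967 -0.137]
 [ 0.     0.     0.     1.   ]]
```

```bash
python3 -m handwheel '[[0.001,0.001,0,0,0,0],[0.002,0.0015,0,0,0,0],[0.003,0.002,0,0,0,0],[0.004,0.003,0,0,0,0],[0.005,0.0035,0,0,0,0],[0.006,0.004,0.001,0,0,0],[0.007,0.005,0.001,0,0,0],[0.008,0.006,0.001,0,0,0]]'
python3 wp.py | head -1
python3 - <<'E'
from h import *
a=cams.capture("wrist")[0]; b=cams.capture("scene")[0][235:355,240:400]
cv2.imwrite("pics/w3.png",np.hstack([cv2.resize(a,(400,300)),cv2.resize(b,(400,300),interpolation=cv2.INTER_CUBIC)]))
E
```

```text
time_s: 7.25
position: [0.6073, -0.081, 0.0886]
tcp_rot: [[0.829, 0.559, 0.0], [0.559, -0.829, -0.0], [0.0, 0.0, -1.0]]
force: [-0.3, -0.7, -0.3]
opening: 0.053
grasp_force: 0.0
t 7.25 tip in deck [ 0.1597 -0.0355  0.0203] F [-0.7  -0.42 -0.21] open 0.053454936733395256
```

View pics/w3.png

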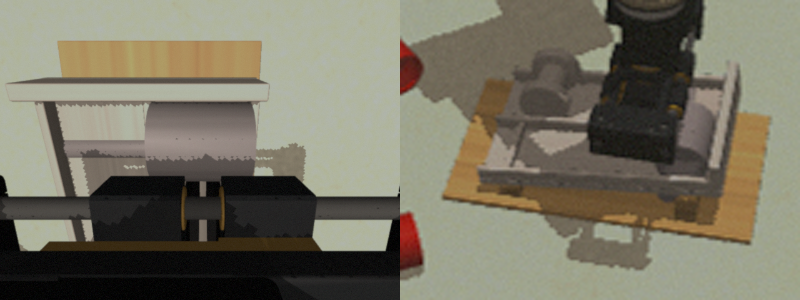

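The pipe (200,140) is over the rib and against the stop, and the pad force is zero. I'll back off, lift, and check.

```bash
python3 -m handwheel '[[-0.002,-0.0015,0,0,0,0],[-0.006,-0.004,0,0,0,0],[-0.012,-0.008,0,0,0,0],[-0.02,-0.014,0,0,0,0],[-0.03,-0.02,0.005,0,0,0],[-0.03,-0.02,0.03,0,0,0],[-0.03,-0.02,0.06,0,0,0],[-0.03,-0.02,0.09,0,0,0]]'
python3 -m handwheel '[[-0.01,-0.005,0.03,0,0,0],[-0.04,-0.02,0.05,0,0,0],[-0.07,-0.04,0.06,0,0,0],[-0.1,-0.06,0.07,0,0,0],[-0.1,-0.06,0.07,0,0,0],[-0.1,-0.06,0.07,0,0,0],[-0.1,-0.06,0.07,0,0,0],[-0.1,-0.06,0.07,0,0,0]]'
python3 - <<'E'
from h import *
from fit import frame
p=np.load("deck.npy"); R,t=frame(p)
b,d=cams.capture("scene"); D=(cloud("scene",d)-t)@R; x,y,z=np.moveaxis(D,-1,0)
q=D[(x>.15)&(x<.222)&(y<-.01)&(y>-.06)&(z>.03)&(z<.07)]; print("pipe top",len(q),q.min(0),q.max(0),q[q[:,2].argsort()[-30:]].mean(0))
a,_=cams.capture("wrist")
cv2.imwrite("pics/w4.png",np.hstack([cv2.resize(a,(400,300)),cv2.resize(b[235:355,240:400],(400,300),interpolation=cv2.INTER_CUBIC)]))
E
```

```text
time_s: 8.02
position: [0.5752, -0.1017, 0.179]
tcp_rot: [[0.83, 0.558, -0.003], [0.558, -0.83, 0.001], [-0.002, -0.002, -1.0]]
force: [0.9, -0.5, -0.3]
opening: 0.051
grasp_force: 0.0
time_s: 8.68
position: [0.4775, -0.1608, 0.2483]
tcp_rot: [[0.829, 0.56, 0.0], [0.56, -0.829, 0.0], [0.0, -0.0, -1.0]]
force: [-0.4, 0.2, 0.4]
opening: 0.052
grasp_force: 0.0
pipe top 310 [ 0.17393842 -0.05980505  0.03011277] [ 0.22194871 -0.0103485   0.05451476] [ 0.19822831 -0.03745206  0.05256544]
```

View pics/w4.png

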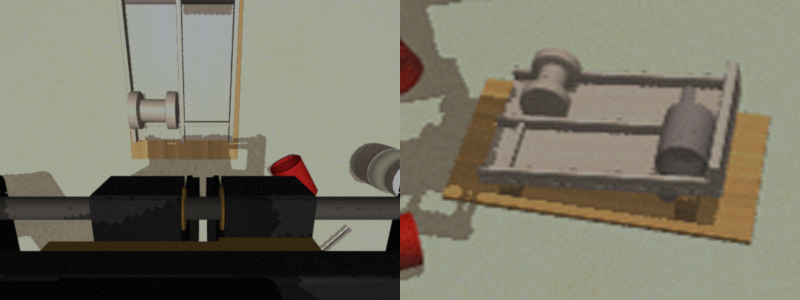

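The pipe rests in the pocket (scene crop 685,135; centre at deck x of about 198 mm), the spool is still at the lip (548,85), and the arm is clear of everything.

```bash
python3 -c "from rig import bot; print(bot.hand_in())"
```

```text
the job is handed in; nothing more can be done
None
```

The pipe was pushed up its lane and over the rib into the pocket at the end stop, where it stayed after release (centre at about x = 198 mm); the spool still looks in place at the lip, and the job is handed in, though no verdict came back.

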